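# Shoot the barrel bolt between two table sections

## Robot

A 6-joint arm with a two-finger parallel gripper is mounted at the origin on the work surface. World frame = base frame: x ahead of the robot, y to its left, z up, the work surface at z = 0. Lengths are in m, angles in rad, forces in N, time in s.
With the tool pointing down it reaches from about 0.425 to 0.95 m from the base axis. Payload 3.5 kg.
Tool frame: the origin (TCP) lies on the centre line of the jaws, within the pads' length; the fingertips stand 14 mm ahead of it and the grasp point (between the pads) lies 5 mm behind it (tips_ahead is the distance from the TCP to the fingertips, in m); y points along the fingers, z is the direction in which the jaws open and shut, and the axes are right-handed (so a half turn about y gives the same grasp; the last joint's range is limited). The gripper opens to 85 mm and grips with 20 to 120 N. Pads are 22 mm wide; open, the fingers measure 114 mm over their backs; the gripper's body (76 mm by 85 mm) begins 54 mm behind the grasp point. The pads swing forward as they close: fully open they stand 13 mm farther back than shut.
Start: joints at [1.025, 0.286, 1.577, -0, 1.279, -0.15], TCP at [0.26, 0.623, 0.245] pointing down, gripper open.
Joint ranges: [-2.77, 2.77], [-0.9, 2.22], [0.21, 2.48], [-1.53, 4.67], [0.24, 2.81], [-2.84, 2.84]. Speed limits (rad/s): [2.79, 2.79, 3.14, 3.14, 3.14, 3.14].

## Interface

Orientations are given as a unit quaternion [x, y, z, w].
In Python, from plant import get_state, read_camera, sign_off, tips_ahead gives the robot as it stands.
- The arm moves only by the tool send_rows, never from a script. Its argument "plan" is a list of rows, each a list of 2 entries, a list of its own where there are three numbers: the shift along the tool's x, y, z in units of 12 cm (1.0 is 12 cm), then the turn, a rotation vector about the tool's x, y, z in units of 360 degrees (1.0 is 360 degrees). In form: [[[tx, ty, tz], [rx, ry, rz]], ...]. A call has 1 to 12 rows; each row shifts and turns the commanded pose from where the row before left it, along the tool's axes as they then stand; what a row does not reach is not made up. A row lasts 1/10 s, in which the tool goes at most 50 mm and 8.59 degrees, less where a joint would pass 70% of its speed; a pose out of reach is approached as far as the arm can. A call with a number of a shift or a turn outside -1 to 1 is refused whole. A call with a gripper value outside its range is refused whole. "gripper" is the closure, from 0 (fully open) to 1 (shut), set as the call begins (left out, the last holds). The fingers move at their own pace and stop on an object; "grip_force" is the grip in N (left out, the last holds). Time passes only in rows, so rows that do not move let the fingers close. It gives the time, the measured TCP pose, the force and the opening at its end, in the units of the state.
- get_state(): the state, without advancing time (a new reading comes with each control period).
- read_camera(name): name is "scene" or "top" or "wrist"; returns a dict with "img" (400x640x3 uint8, blue, green, red), "fx", "fy", "cx", "cy" (pixels), "world_from_camera" (4x4, takes a point from camera to world coordinates); the wrist camera has in their place "mount" (4x4, takes a point from camera to tool coordinates, whose origin is the TCP and whose axes are the tool frame's). Camera axes: x right, y down, z forward; pixel columns grow to the right and rows downward; lengths in m; the calibration is good to about 2 mm. A picture is of the moment at which its call begins: read the wrist's pose just before it. There is no depth.
- sign_off(): hands the job in, once; it reports no verdict.
The state is a dict: "time": time; "qpos": joint angles; "dq": joint speeds; "joint_efforts": joint torques, N m; "eef_pos": TCP position; "tcp_rot": TCP orientation; "contact_force": force on the tool from outside, world axes, zero at the start; "wrist_torque": the same for the moment, N m; "opening": opening from 0.0 (shut) to 1.0 (fully open).
Only numpy, scipy, OpenCV 4.12 (cv2) and the standard library are available. Lean on these libraries where they do the work, as an engineer would, in place of code of your own. Each camera call takes 0.05 s, during which the arm holds its last target. There are 200 camera calls.

## Task

The two table sections lie face down, side by side: bolt them together. Lift the bolt's red-ball handle out of its notch, slide the bolt across the joint through the keep until it comes up against its stop, and drop the handle fully down into the other notch, then let go. Feel your way and never force the bolt against its barrels, whose screws sit in thin plywood, and leave the tools and materials lying around where they are.

Things in the scene. Friction and masses are not known exactly. Their poses are not given: they have to be found in the camera images.
- sections: Two table sections face down side by side, fixed: pink foam core, wood-look face, flush plywood rails; 440 mm deep (x), 45 mm thick, upper side level. Origin: middle of the joint line between them, at bench height (45 mm below the upper side). x runs along the joint; the section at -y (400 mm) carries the bolt, that at +y (340 mm) the keep.
- barrel: Steel barrel-bolt fitting, fixed. Origin: on the sections' upper side, below the middle of the parking notch; y is the way the bolt is shot (level, across the joint), z up, -x the side to which both notches open. Two barrels in line on a 46 mm wide plate, 22 mm thick, tops 27 mm up: the parking barrel at y = -19 to 20 mm and, after a gap of 6 to 28 mm, the front barrel.
- parking_notch (a point): Point on the rod's axis (15 mm above the sections' upper side) in the middle of the parking notch. Each notch is 9.5 mm wide along y, cut down the -x side of its barrel from the end of a slot along the top. The slot lets the square 7 mm stem pass within about 15 degrees of upright and opens to the gap between the barrels; in the gap nothing holds the handle up.
- locking_range (a point): Point on the rod's axis 57 mm ahead (y) of the parking notch. The front barrel is screwed down along slots in the plate: the middle of its locking notch lies within 11 mm of this point either way, differently each time. Slot and notch share their end wall: with the handle up the bolt stops there, the stem against that wall and right above the notch (2.5 mm wider than the stem).
- keep_ring (a point): Centre of the keep on the other section, 120 mm ahead of the parking notch: a steel ring 24 mm long with an 18 mm bore, in line with the barrels.
- bolt: Steel bolt, about 0.2 kg, loose in its barrels with 1 mm play: rod 14 mm thick, 150 mm long, round nose, and a stem with a red ball. Origin: on the rod's axis at the stem; y along the rod to the nose, 90 mm ahead; the stem points to (-0.89, 0, 0.45) in its frame, which is turned like the barrel's while the handle is down. It slides with a few newtons; let go above about 50 degrees the handle tends to stay, below that it falls.
- knob (a point): Centre of the bolt's red ball, 20 mm in diameter, 42 mm from the rod's axis. Handle down in a notch: 38 mm to -x of the axis and 33 mm above the sections' upper side (stem about 25 degrees above level). Handle upright: over the axis, 57 mm above the upper side.
- screwdriver: Bystander: screwdriver with a red handle, 210 mm long, lying on the bolt's section; origin under its middle, x along it.
- tape: Bystander: yellow roll of tape, 96 mm across, 25 mm high, lying on the bolt's section; origin under its centre.
- glue: Bystander: white glue bottle, 56 mm across, 130 mm tall, standing on the keep's section; origin under its centre.
- screw_tray: Bystander: grey open tray of brass screws, 110 x 80 x 30 mm, on the keep's section; origin under its centre.

How it is judged:
On the way, in this order (a step that is already met when the one before it is completed fails the run):
1. the handle is lifted out of the parking notch, upright (z of knob in the frame of barrel above 0.051 m and y of knob in the frame of barrel below 0.008 m), for 0.05 s.
2. the bolt is run out through the keep with the handle upright (z of knob in the frame of barrel above 0.05 m and y of knob in the frame of barrel above 0.043 m), for 0.05 s.
At the end, for the whole second after the job is handed in: The bolt is through the keep, its ball at least 43 mm ahead of the parking notch, with the handle down in the locking notch (ball centre less than 38 mm above the sections' upper side), at rest (under 10 mm/s); bystanders within 15 mm of where they lay (z of knob in the frame of barrel below 0.038 m and y of knob in the frame of barrel above 0.043 m and linear speed of bolt below 0.01 m/s); the robot touches nothing.
It fails at once if the bolt is forced against its barrels or keep with more than 20 N (contact force between bolt and barrel above 20 N).
It fails at once if a bystander is moved more than 15 mm (distance of any of screwdriver, tape, glue, screw_tray from where it was at the start of the episode above 0.015 m).
It also fails if it takes over 67 s, if anything falls off the work surface, if the arm or the gripper's body presses on something with over 40 N, if the wrist force passes 120 N, or if a joint passes its speed limit or range.

## Working session

There is one attempt and no reset: what is moved stays moved. The work goes in short steps, Python scripts to look and compute and a tool call to move; the robot and the scene stay as the last step left them, time stands still between calls to the robot, and variables do not carry over. Pictures are saved under pics/ and viewed, about 8 in all and at most 12, crops included, and the job is handed in when it is done.

Besides the shell and the picture viewer there is one more tool, called after "Call:" as a command line: name --argument value ..., lists and objects as JSON in quotes. send_rows: Moves the arm, as the interface text tells. Its arguments: {"type":"object","properties":{"plan":{"type":"array"},"gripper":{"type":"number"},"grip_force":{"type":"number"}},"required":["plan"]}

```bash
mkdir -p pics
python3 - <<'E'
from plant import *
import cv2
s=get_state();print(s)
try: print(tips_ahead)
except: pass
for n in("scene","top"):
    c=read_camera(n);cv2.imwrite(f"pics/{n}0.png",c["img"]);print(n,c["fx"],c["cx"],c["cy"],c["world_from_camera"])
print(read_camera("wrist")["mount"])
E
```

```text
{'time': 0.0, 'qpos': array([ 1.02500574e+00,  2.87205896e-01,  1.57818152e+00,  2.37305179e-05,
        1.27862643e+00, -1.50008894e-01]), 'dq': array([ 3.70937256e-05,  6.00432900e-04, -6.58745238e-04,  6.86559512e-05,
        4.04728362e-03, -1.72405229e-03]), 'joint_efforts': array([ 3.40281940e-04, -4.05969608e+01, -2.92629504e+01, -1.13680974e-04,
        5.84585359e-03,  4.89973289e-07]), 'eef_pos': array([0.25987419, 0.62228476, 0.24391789]), 'tcp_rot': array([ 0.69410749, -0.13932012,  0.13872134, -0.69250349]), 'contact_force': array([ 0.53525707, -0.01189628,  0.57412834]), 'wrist_torque': array([-0.03026728, -0.04291205,  0.04398642]), 'opening': 1.0051057893895057}
0.014
scene 376.81548959795816 319.0614260270468 199.0714009645581 [[-0.59892011  0.54779296 -0.58413832  1.00441602]
 [ 0.80053697  0.3905487  -0.45454622  0.36763571]
 [-0.02086276 -0.7398612  -0.67243598  0.60324448]
 [ 0.          0.          0.          1.        ]]
top 514.9213724905395 311.10942115349235 202.61982254604894 [[-0.02431459 -0.98076915  0.19365093  0.35256176]
 [-0.9996226   0.02137479 -0.0172562   0.00624538]
 [ 0.0127851  -0.19399742 -0.98091872  1.0780391 ]
 [ 0.          0.          0.          1.        ]]
[[-5.88517349e-04  9.61224659e-01  2.75765859e-01 -7.06439708e-02]
 [-6.85083222e-04 -2.75766229e-01  9.61224489e-01 -1.30078029e-01]
 [ 9.99999592e-01  3.76774724e-04  8.20812096e-04  4.01496002e-04]
 [ 0.00000000e+00  0.00000000e+00  0.00000000e+00  1.00000000e+00]]
```

View pics/top0.png

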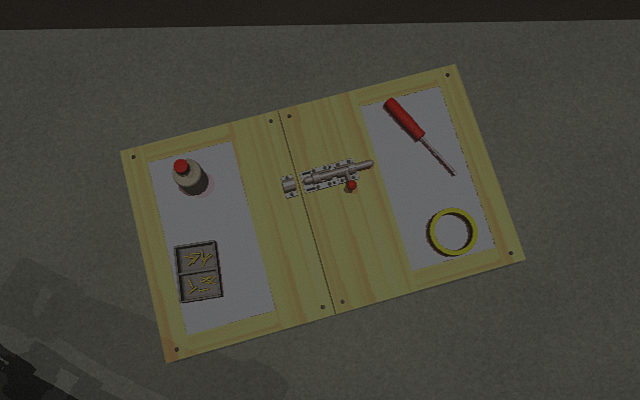

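View pics/scene0.png

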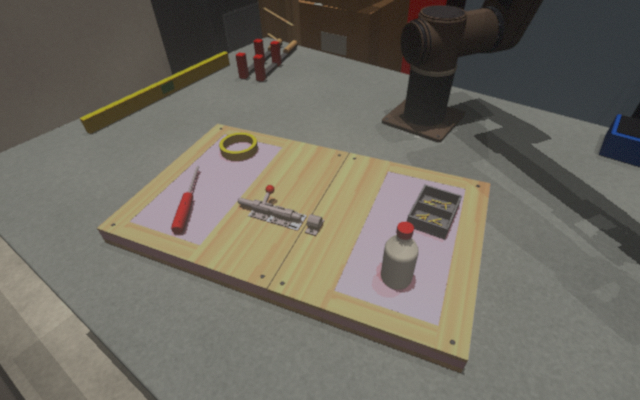

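Top view: joint runs from about (279,111) to (335,314), the red ball is at (351,185), the keep at (289,186), and the rod tail at (372,163). Ball lies on the robot's side.

```bash
cat > h.py <<'E'
import numpy as np,cv2
from plant import *
from scipy.spatial.transform import Rotation as R
def ray(c,u,v,z,T=None):
    T=c["world_from_camera"] if T is None else T
    d=T[:3,:3]@np.array([(u-c["cx"])/c["fx"],(v-c["cy"])/c["fy"],1]);o=T[:3,3]
    return o+d*(z-o[2])/d[2]
def wrist():
    s=get_state();c=read_camera("wrist")
    T=np.eye(4);T[:3,:3]=R.from_quat(s["tcp_rot"]).as_matrix();T[:3,3]=s["eef_pos"]
    return c,T@c["mount"]
def red(img):
    b,g,r=[img[...,i].astype(int) for i in range(3)]
    m=((r>1.8*g)&(r>1.8*b)&(r>50)).astype(np.uint8)
    n,l,st,ce=cv2.connectedComponentsWithStats(m)
    return [(st[i,4],ce[i]) for i in range(1,n) if st[i,4]>15]
E
python3 - <<'E'
from h import *
c=read_camera("top")
print(red(c["img"]))
for a in [(279,111,.045),(335,314,.045),(121,151,.045),(456,65,.045),(351,185,.078),(289,186,.06),(372,163,.06),(307,181,.06)]:print(a,ray(c,*a).round(4))
c2=read_camera("scene");print(red(c2["img"]))
# two-view ball triangulation
E
```

```text
[(np.int32(518), array([404.2046332 , 117.70656371])), (np.int32(156), array([180.38461538, 165.3525641 ])), (np.int32(65), array([351.29230769, 184.33846154]))]
(279, 111, 0.045) [0.7557 0.0513 0.045 ]
(335, 314, 0.045) [ 0.3327 -0.0534  0.045 ]
(121, 151, 0.045) [0.6743 0.3801 0.045 ]
(456, 65, 0.045) [ 0.8537 -0.3334  0.045 ]
(351, 185, 0.078) [ 0.5841 -0.0918  0.078 ]
(289, 186, 0.06) [0.5889 0.0323 0.06  ]
(372, 163, 0.06) [ 0.6336 -0.1385  0.06  ]
(307, 181, 0.06) [ 0.5985 -0.0044  0.06  ]
[(np.int32(398), array([420.77386935,   6.89698492])), (np.int32(171), array([257.98245614,  50.8128655 ])), (np.int32(106), array([274.58490566,  48.80188679])), (np.int32(86), array([240.73255814,  59.8372093 ])), (np.int32(107), array([405.00934579,  66.26168224])), (np.int32(35), array([269.28571429, 187.94285714])), (np.int32(366), array([181.95628415, 210.70491803])), (np.int32(162), array([405.4691358 , 227.39506173]))]
```

```bash
cat >> h.py <<'E'
psi=np.radians(14.0);ex=np.array([np.cos(psi),np.sin(psi),0]);ey=np.array([-np.sin(psi),np.cos(psi),0]);ez=np.array([0,0,1.])
def plan(target,flip=1):
    s=get_state();Rt=R.from_quat(s["tcp_rot"])
    Rg=R.from_matrix(np.c_[flip*ex,-ez,flip*ey])
    rv=(Rt.inv()*Rg).as_rotvec()/(2*np.pi)
    d=np.asarray(target)-s["eef_pos"]
    print("turn units",rv.round(4),"shift after turn (units)",(Rg.inv().apply(d)/.12).round(4),"now",(Rt.inv().apply(d)/.12).round(4),"dist mm",d.round(4)*1000)
E
python3 - <<'E'
from h import *
print(R.from_quat(get_state()["tcp_rot"]).as_matrix().round(3))
ball=np.array([.584,-.092,.078])
for f in(1,-1): plan(ball+[0,0,.10],f)
E
```

```text
[[ 0.923 -0.001  0.386]
 [-0.386 -0.001  0.923]
 [-0.    -1.    -0.001]]
turn units [ 2.000e-04 -1.019e-01 -1.000e-04] shift after turn (units) [ 1.1791  0.5553 -6.4308] now [ 4.7868  0.56   -4.4527] dist mm [ 324.  -714.5  -66.6]
turn units [1.000e-04 3.981e-01 2.000e-04] shift after turn (units) [-1.1791  0.5553  6.4308] now [ 4.7868  0.56   -4.4527] dist mm [ 324.  -714.5  -66.6]
```

Call:
send_rows --plan '[[[0,0,0],[0,-0.0204,0]],[[0,0,0],[0,-0.0204,0]],[[0,0,0],[0,-0.0204,0]],[[0,0,0],[0,-0.0204,0]],[[0,0,0],[0,-0.0204,0]],[[0.06,0,-0.32],[0,0,0]],[[0.06,0,-0.32],[0,0,0]],[[0.06,0,-0.32],[0,0,0]],[[0.06,0,-0.32],[0,0,0]],[[0.06,0,-0.32],[0,0,0]],[[0.06,0,-0.32],[0,0,0]],[[0.06,0,-0.32],[0,0,0]]]' --gripper 0.3

```text
time: 1.45
eef_pos: [0.3747, 0.3728, 0.2453]
tcp_rot: [-0.702, -0.087, 0.086, 0.702]
contact_force: [0.8, 0.5, -0.0]
opening: 0.698
```

Call:
send_rows --plan '[[[0.06,0,-0.32],[0,0,0]],[[0.06,0,-0.32],[0,0,0]],[[0.06,0,-0.32],[0,0,0]],[[0.06,0,-0.32],[0,0,0]],[[0.06,0,-0.32],[0,0,0]],[[0.06,0,-0.32],[0,0,0]],[[0.06,0,-0.32],[0,0,0]],[[0.06,0,-0.32],[0,0,0]],[[0,0,0],[0,0,0]],[[0,0,0],[0,0,0]]]'

```text
time: 2.45
eef_pos: [0.5048, 0.0896, 0.2452]
tcp_rot: [-0.702, -0.086, 0.086, 0.702]
contact_force: [1.2, 0.9, 0.2]
opening: 0.702
```

Run:
```python
from h import *
plan([.584,-.092,.178])
s=get_state();print(s["time"],s["qpos"].round(2),s["contact_force"],s["opening"])
c,T=wrist();cv2.imwrite("pics/w1.png",c["img"])
for a,p in red(c["img"]): print(a,p,ray(c,*p,.078,T))
```

```text
turn units [-0.0001 -0.0002 -0.0001] shift after turn (units) [ 0.2743  0.5598 -1.6285] now [ 0.2768  0.5587 -1.6284] dist mm [  79.2 -181.6  -67.2]
2.45 [-0.02 -0.08  1.97  0.    1.25 -1.84] [1.19385766 0.93479526 0.17549294] 0.7022155825009391
268 [116.96268657 218.78358209] [ 0.58768972 -0.09397383  0.078     ]
1498 [ 21.08544726 315.13417891] [ 0.72504307 -0.18697997  0.078     ]
823 [456.54313487 373.50789793] [0.68513879 0.30034446 0.078     ]
```

Call:
send_rows --plan '[[[0.045,0,-0.27],[0,0,0]],[[0.045,0,-0.27],[0,0,0]],[[0.045,0,-0.27],[0,0,0]],[[0.045,0.1,-0.27],[0,0,0]],[[0.045,0.15,-0.27],[0,0,0]],[[0.045,0.15,-0.27],[0,0,0]],[[0,0.15,0],[0,0,0]],[[0,0,0],[0,0,0]],[[0,0,0],[0,0,0]]]'

```text
time: 3.4
eef_pos: [0.5831, -0.089, 0.1792]
tcp_rot: [-0.701, -0.087, 0.087, 0.702]
contact_force: [0.1, 0.3, -0.3]
opening: 0.696
```

Run:
```python
from h import *
s=get_state();print(s["time"],s["eef_pos"],s["contact_force"],s["opening"])
c,T=wrist();cv2.imwrite("pics/w2.png",c["img"])
for a,p in red(c["img"]): print(a,p,ray(c,*p,.078,T))
```

```text
3.4 [ 0.58305798 -0.0889991   0.17918744] [ 0.06827733  0.25956293 -0.25144695] 0.6964458268080546
321 [315.02180685 205.59813084] [ 0.58526495 -0.08987638  0.078     ]
712 [123.78511236 283.14044944] [ 0.68803565 -0.22555979  0.078     ]
155 [177.06451613 360.64516129] [ 0.75465232 -0.17350547  0.078     ]
```

View pics/w2.png

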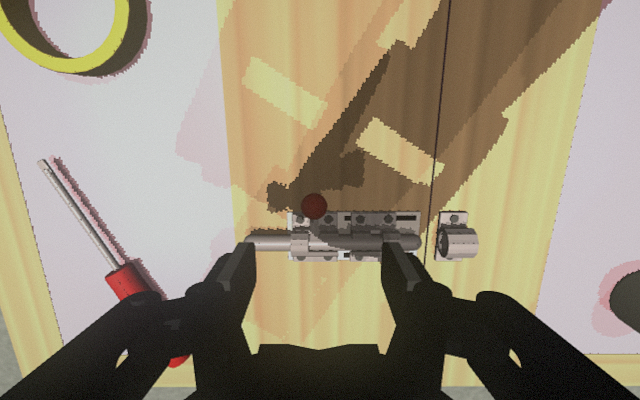

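The ball is at (315,206), roughly centred between the fingers; the rod and barrels are at row ~240, keep at (457,243). Nothing is in the way of a straight descent.

Call:
send_rows --plan '[[[0.016,0.15,-0.012],[0,0,0]],[[0,0.2,0],[0,0,0]],[[0,0.2,0],[0,0,0]],[[0,0.15,0],[0,0,0]],[[0,0.1,0],[0,0,0]],[[0,0.06,0],[0,0,0]],[[0,0,0],[0,0,0]],[[0,0,0],[0,0,0]],[[0,0,0],[0,0,0]]]' --gripper 0.58 --grip_force 20

```text
time: 4.35
eef_pos: [0.5864, -0.0917, 0.0775]
tcp_rot: [0.702, 0.087, -0.086, -0.701]
contact_force: [0.6, -0.0, -0.3]
opening: 0.426
```

Run:
```python
from h import *
s=get_state();print(s["time"],s["eef_pos"],s["contact_force"],s["opening"])
c,T=wrist();cv2.imwrite("pics/w3.png",c["img"][150:400,170:470].repeat(2,0).repeat(2,1))
for a,p in red(c["img"]): print(a,p,ray(c,*p,.078,T))
```

```text
4.35 [ 0.58642227 -0.09165456  0.07746539] [ 0.55732902 -0.03802303 -0.34525229] 0.42640950895578683
1564 [318.34910486 268.78388747] [ 0.58637472 -0.09068705  0.078     ]
1424 [ 20.90730337 369.97542135] [ 0.67769149 -0.22189763  0.078     ]
```

View pics/w3.png

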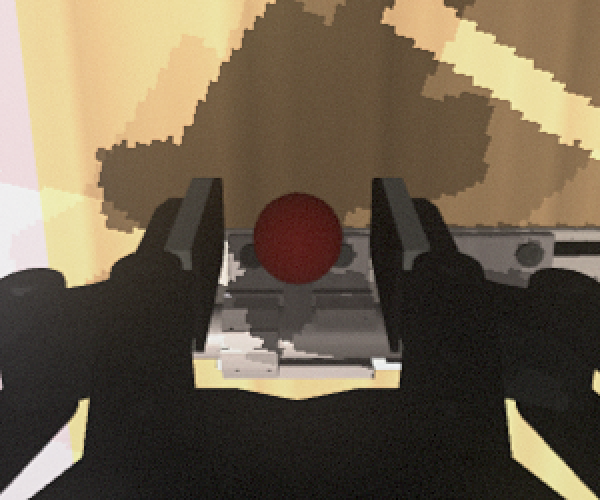

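Ball is centred between the pads (crop: ball at column 297, pads' inner faces at 222 and 373). Closing gently in stages.

Call:
send_rows --plan '[[[0,0,0],[0,0,0]],[[0,0,0],[0,0,0]],[[0,0,0],[0,0,0]]]' --gripper 0.72

```text
time: 4.7
eef_pos: [0.5856, -0.0915, 0.0763]
tcp_rot: [0.702, 0.086, -0.086, -0.702]
contact_force: [-0.7, 0.4, -0.2]
opening: 0.279
```

Call:
send_rows --plan '[[[0,0,0],[0,0,0]],[[0,0,0],[0,0,0]]]' --gripper 0.75

```text
time: 4.9
eef_pos: [0.5855, -0.0914, 0.0761]
tcp_rot: [-0.702, -0.086, 0.086, 0.702]
contact_force: [0.2, 0.1, 0.1]
opening: 0.245
```

Call:
send_rows --plan '[[[0,0,0],[0,0,0]],[[0,0,0],[0,0,0]]]' --gripper 0.77

```text
time: 5.1
eef_pos: [0.5855, -0.0916, 0.0761]
tcp_rot: [0.702, 0.086, -0.086, -0.702]
contact_force: [0.7, -0.2, 0.7]
opening: 0.231
```

Call:
send_rows --plan '[[[0,0,0],[0,0,0]],[[0,0,0],[0,0,0]]]' --gripper 0.79

```text
time: 5.3
eef_pos: [0.5856, -0.0916, 0.0762]
tcp_rot: [0.702, 0.086, -0.086, -0.702]
contact_force: [-0.7, -1.6, -0.2]
opening: 0.22
```

Call:
send_rows --plan '[[[0,0,0],[0,0,0]],[[0,0,0],[0,0,0]],[[0,0,0],[0,0,0]]]' --gripper 0.85

```text
time: 5.6
eef_pos: [0.5856, -0.0916, 0.0762]
tcp_rot: [0.702, 0.086, -0.086, -0.702]
contact_force: [-1.0, -1.3, 0.9]
opening: 0.209
```

Call:
send_rows --plan '[[[0.014,-0.027,0],[0,0,0]],[[0.0164,-0.026,0],[0,0,0]],[[0.0186,-0.024,0],[0,0,0]],[[0,0,0],[0,0,0]],[[0,0,0],[0,0,0]]]'

```text
time: 6.1
eef_pos: [0.5912, -0.0898, 0.0853]
tcp_rot: [-0.702, -0.086, 0.087, 0.702]
contact_force: [-0.3, -0.4, -1.4]
opening: 0.215
```

Call:
send_rows --plan '[[[0.0206,-0.0225,0],[0,0,0]],[[0.0225,-0.0206,0],[0,0,0]],[[0.0242,-0.0186,0],[0,0,0]],[[0,0,0],[0,0,0]],[[0,0,0],[0,0,0]]]'

```text
time: 6.6
eef_pos: [0.5992, -0.088, 0.0929]
tcp_rot: [0.702, 0.087, -0.086, -0.702]
contact_force: [-0.8, -0.8, -2.2]
opening: 0.216
```

Run:
```python
from h import *
s=get_state();print(s["time"],s["eef_pos"],s["contact_force"],s["opening"])
c,T=wrist();cv2.imwrite("pics/w4.png",c["img"][150:400,170:470].repeat(2,0).repeat(2,1))
for a,p in red(c["img"]): print(a,p)
```

```text
6.6 [ 0.59922234 -0.08803534  0.09285327] [-0.83836277 -0.78827124 -2.21687595] 0.2161543239803242
1550 [318.2683871  269.86709677]
2425 [ 45.09360825 343.4857732 ]
```

View pics/w4.png

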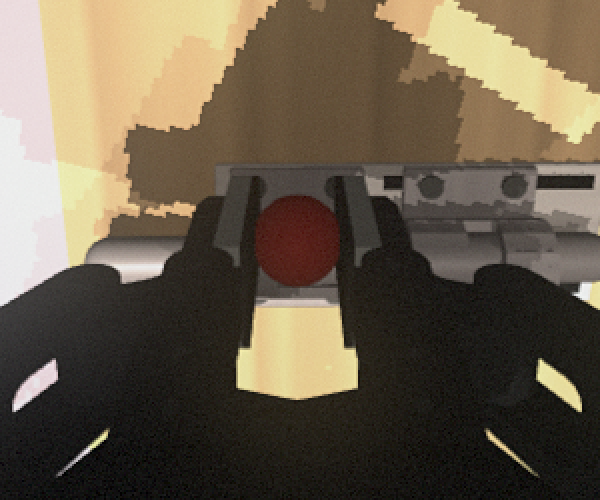

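The ball is gripped and follows (still at column 318, row 270). Continuing the arc to upright.

Call:
send_rows --plan '[[[0.0258,-0.0164,0],[0,0,0]],[[0.027,-0.014,0],[0,0,0]],[[0.028,-0.0117,0],[0,0,0]],[[0.029,-0.009,0],[0,0,0]],[[0,0,0],[0,0,0]],[[0,0,0],[0,0,0]]]'

```text
time: 7.25
eef_pos: [0.6121, -0.0849, 0.0991]
tcp_rot: [0.702, 0.087, -0.086, -0.702]
contact_force: [-0.6, -0.9, -1.1]
opening: 0.208
```

Call:
send_rows --plan '[[[0.03,-0.0066,0],[0,0,0]],[[0.03,-0.004,0],[0,0,0]],[[0.03,-0.0013,0],[0,0,0]],[[0,0,0],[0,0,0]],[[0,0,0],[0,0,0]],[[0,0,0],[0,0,0]]]'

```text
time: 7.85
eef_pos: [0.6226, -0.0823, 0.1006]
tcp_rot: [0.702, 0.087, -0.086, -0.702]
contact_force: [-1.1, -0.8, 1.2]
opening: 0.216
```

Run:
```python
from h import *
s=get_state();print(s["time"],s["eef_pos"],s["contact_force"],s["wrist_torque"],s["opening"])
c,T=wrist()
for a,p in red(c["img"]): print(a,p)
p=s["eef_pos"]-np.array([.5856,-.0916,.0762]);print(p@ex*1e3,p@ey*1e3,p[2]*1e3)
```

```text
7.85 [ 0.6225525  -0.08226954  0.10057037] [-1.06110179 -0.82314159  1.18201008] [-0.04535288  0.21370037  0.03430544] 0.2155320897879896
1533 [318.28832355 264.05936073]
3956 [ 57.7408999  315.05510617]
38.112091004272045 0.11368809265623503 24.370369354509855
```

Upright (moved 38.1 mm in, 24.4 mm up). Sliding along the rod.

Call:
send_rows --plan '[[[0,0,0.015],[0,0,0]],[[0,0,0.02],[0,0,0]],[[0,0,0.025],[0,0,0]],[[0,0,0.025],[0,0,0]]]'

```text
time: 8.3
eef_pos: [0.6199, -0.0722, 0.1004]
tcp_rot: [0.702, 0.087, -0.086, -0.702]
contact_force: [-0.3, -1.3, 0.8]
opening: 0.214
```

Call:
send_rows --plan '[[[0,0,0.03],[0,0,0]],[[0,0,0.03],[0,0,0]],[[0,0,0.03],[0,0,0]],[[0,0,0.03],[0,0,0]]]'

```text
time: 8.7
eef_pos: [0.6163, -0.058, 0.1004]
tcp_rot: [0.702, 0.087, -0.086, -0.702]
contact_force: [0.1, -1.6, 0.4]
opening: 0.215
```

Call:
send_rows --plan '[[[0,0,0.03],[0,0,0]],[[0,0,0.03],[0,0,0]],[[0,0,0.03],[0,0,0]],[[0,0,0],[0,0,0]],[[0,0,0],[0,0,0]]]'

```text
time: 9.2
eef_pos: [0.6135, -0.0472, 0.1003]
tcp_rot: [-0.701, -0.086, 0.087, 0.702]
contact_force: [-1.6, 1.5, 2.4]
opening: 0.207
```

```bash
cat >> h.py <<'E'
def rep():
    s=get_state();p=s["eef_pos"]-np.array([.5856,-.0916,.0762]);f=s["contact_force"]
    print("t",s["time"],"x,y,z mm",(np.array([p@ex,p@ey,p[2]])*1e3).round(2),"F",np.round([f@ex,f@ey,f[2]],2),"M",s["wrist_torque"].round(2),s["opening"].round(3))
E
python3 - <<'E'
from h import *
rep()
c,T=wrist();print([p for a,p in red(c["img"])][0]);cv2.imwrite("pics/w5.png",c["img"][150:400,170:470].repeat(2,0).repeat(2,1))
E
```

```text
Traceback (most recent call last):
  File "h.py", line 26, in rep
    print("t",s["time"],"x,y,z mm",(np.array([p@ex,p@ey,p[2]])*1e3).round(2),"F",np.round([f@ex,f@ey,f[2]],2),"M",s["wrist_torque"].round(2),s["opening"].round(3))
                                                                                                                                             ^^^^^^^^^^^^^^^^^^
AttributeError: 'float' object has no attribute 'round'
```

```bash
sed -i 's/s\["opening"\].round(3)/round(s["opening"],3)/' h.py
python3 - <<'E'
from h import *
rep()
c,T=wrist();print([p for a,p in red(c["img"])][0]);cv2.imwrite("pics/w5.png",c["img"][150:400,170:470].repeat(2,0).repeat(2,1))
E
```

```text
t 9.2 x,y,z mm [37.83 36.28 24.14] F [-1.17  1.86  2.39] M [ 0.14  0.31 -0.02] 0.207
[318.34032787 264.23081967]
```

View pics/w5.png

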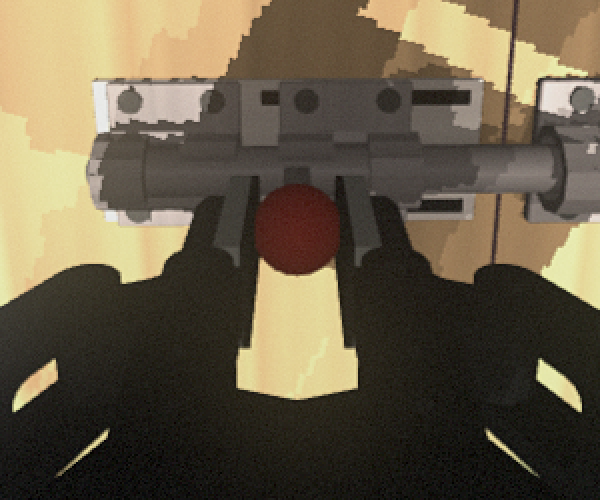

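The bolt's nose is entering the keep at right (about (555,165) in the crop), with the stem in the front barrel's slot and no resistance. The slot seems to end near column 370, i.e. about 16 mm ahead. Approaching slowly.

Call:
send_rows --plan '[[[0,0,0.017],[0,0,0]],[[0,0,0.017],[0,0,0]],[[0,0,0.017],[0,0,0]],[[0,0,0],[0,0,0]]]'

```text
time: 9.65
eef_pos: [0.6123, -0.0418, 0.1004]
tcp_rot: [0.702, 0.086, -0.086, -0.702]
contact_force: [-1.4, -1.2, 0.4]
opening: 0.205
```

Call:
send_rows --plan '[[[0,0,0.008],[0,0,0]],[[0,0,0.008],[0,0,0]],[[0,0,0],[0,0,0]]]'

```text
time: 9.95
eef_pos: [0.6118, -0.04, 0.1004]
tcp_rot: [0.702, 0.086, -0.086, -0.702]
contact_force: [-0.7, -1.1, 1.2]
opening: 0.216
```

Call:
send_rows --plan '[[[0,0,0.008],[0,0,0]],[[0,0,0.008],[0,0,0]],[[0,0,0],[0,0,0]]]'

```text
time: 10.25
eef_pos: [0.6113, -0.0381, 0.1004]
tcp_rot: [-0.702, -0.086, 0.086, 0.702]
contact_force: [-0.6, -2.1, 1.3]
opening: 0.216
```

Run:
```python
from h import *
rep()
```

```text
t 10.25 x,y,z mm [37.91 45.69 24.16] F [-1.05 -1.92  1.31] M [-0.39  0.15  0.06] 0.216
```

Call:
send_rows --plan '[[[0,0,0.008],[0,0,0]],[[0,0,0],[0,0,0]]]'

```text
time: 10.45
eef_pos: [0.6111, -0.0372, 0.1004]
tcp_rot: [-0.702, -0.086, 0.086, 0.702]
contact_force: [-0.8, -1.3, 1.4]
opening: 0.216
```

Call:
send_rows --plan '[[[0,0,0.008],[0,0,0]],[[0,0,0],[0,0,0]]]'

```text
time: 10.65
eef_pos: [0.6109, -0.0362, 0.1003]
tcp_rot: [-0.702, -0.086, 0.086, 0.702]
contact_force: [-1.1, -2.6, 1.9]
opening: 0.215
```

Run:
```python
from h import *
rep()
```

```text
t 10.65 x,y,z mm [37.9  47.61 24.15] F [-1.67 -2.31  1.89] M [-0.37  0.21  0.03] 0.215
```

Call:
send_rows --plan '[[[0,0,0.006],[0,0,0]],[[0,0,0],[0,0,0]]]'

```text
time: 10.85
eef_pos: [0.6107, -0.0356, 0.1004]
tcp_rot: [-0.702, -0.086, 0.086, 0.702]
contact_force: [-1.1, -2.2, 1.8]
opening: 0.212
```

Call:
send_rows --plan '[[[0,0,0.006],[0,0,0]],[[0,0,0],[0,0,0]]]'

```text
time: 11.05
eef_pos: [0.6105, -0.0349, 0.1003]
tcp_rot: [-0.702, -0.086, 0.086, 0.702]
contact_force: [0.0, -2.0, 1.6]
opening: 0.211
```

Run:
```python
from h import *
rep()
```

```text
t 11.05 x,y,z mm [37.91 49.01 24.15] F [-0.45 -2.    1.64] M [-0.42  0.13  0.07] 0.211
```

Call:
send_rows --plan '[[[0,0,0.006],[0,0,0]],[[0,0,0],[0,0,0]]]'

```text
time: 11.25
eef_pos: [0.6103, -0.0342, 0.1004]
tcp_rot: [-0.702, -0.086, 0.086, 0.702]
contact_force: [-0.9, -2.1, 1.4]
opening: 0.218
```

Call:
send_rows --plan '[[[0,0,0.006],[0,0,0]],[[0,0,0],[0,0,0]]]'

```text
time: 11.45
eef_pos: [0.6102, -0.0335, 0.1003]
tcp_rot: [-0.702, -0.086, 0.086, 0.702]
contact_force: [-1.1, -3.3, 2.4]
opening: 0.214
```

Run:
```python
from h import *
rep()
```

```text
t 11.45 x,y,z mm [37.9  50.45 24.15] F [-1.83 -2.9   2.42] M [-0.42  0.13  0.04] 0.214
```

Call:
send_rows --plan '[[[0,0,0.006],[0,0,0]],[[0,0,0],[0,0,0]]]'

```text
time: 11.65
eef_pos: [0.61, -0.0328, 0.1004]
tcp_rot: [-0.702, -0.086, 0.086, 0.702]
contact_force: [-0.7, -2.7, 1.5]
opening: 0.213
```

Run:
```python
from h import *
rep()
```

```text
t 11.65 x,y,z mm [37.92 51.15 24.17] F [-1.29 -2.41  1.52] M [-0.44  0.17 -0.04] 0.213
```

Call:
send_rows --plan '[[[0,0,0.006],[0,0,0]],[[0,0,0],[0,0,0]]]'

```text
time: 11.85
eef_pos: [0.6098, -0.0321, 0.1003]
tcp_rot: [-0.702, -0.086, 0.086, 0.702]
contact_force: [-0.6, -1.9, 2.0]
opening: 0.212
```

Call:
send_rows --plan '[[[0,0,0.006],[0,0,0]],[[0,0,0],[0,0,0]]]'

```text
time: 12.05
eef_pos: [0.6096, -0.0313, 0.1003]
tcp_rot: [-0.702, -0.086, 0.086, 0.702]
contact_force: [-1.6, -2.4, 2.7]
opening: 0.211
```

Run:
```python
from h import *
rep()
```

```text
t 12.05 x,y,z mm [37.91 52.66 24.15] F [-2.13 -1.97  2.67] M [-0.4   0.19 -0.01] 0.211
```

Run:
```python
from h import *
c,T=wrist();print([p for a,p in red(c["img"])][0]);cv2.imwrite("pics/w6.png",cv2.resize(c["img"][170:320,230:430],None,fx=4,fy=4))
```

```text
[318.29569191 264.14295039]
```

View pics/w6.png

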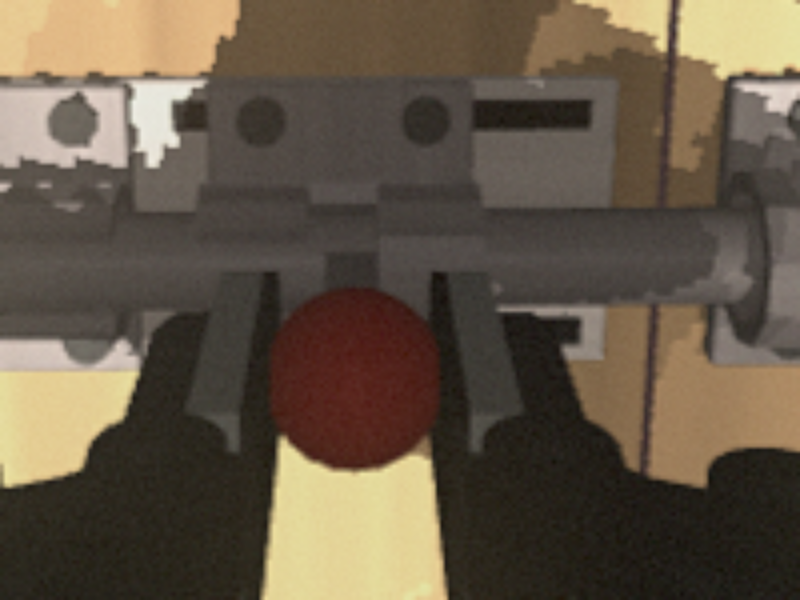

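The stem's right edge (column ~378) is practically at the notch's end wall, with the notch spanning ~308–378. Feeling for the stop with finer steps.

Call:
send_rows --plan '[[[0,0,0.004],[0,0,0]],[[0,0,0],[0,0,0]]]'

```text
time: 12.3
eef_pos: [0.6096, -0.0311, 0.1004]
tcp_rot: [0.702, 0.087, -0.086, -0.702]
contact_force: [-1.3, -2.8, 0.7]
opening: 0.212
```

Run:
```python
from h import *
rep()
```

```text
t 12.3 x,y,z mm [37.92 52.9  24.16] F [-1.99 -2.42  0.71] M [-0.51  0.16 -0.  ] 0.212
```

Call:
send_rows --plan '[[[0,0,0.004],[0,0,0]],[[0,0,0],[0,0,0]]]'

```text
time: 12.5
eef_pos: [0.6096, -0.0309, 0.1004]
tcp_rot: [0.702, 0.087, -0.086, -0.701]
contact_force: [-1.1, -3.7, 2.0]
opening: 0.209
```

Run:
```python
from h import *
rep()
```

```text
t 12.5 x,y,z mm [37.96 53.1  24.22] F [-1.94 -3.37  2.02] M [-0.83  0.06  0.02] 0.209
```

Stop felt (travel stalls at ~53 mm, moment doubles). Back off about 1.2 mm to mid-notch, then start lowering.

Call:
send_rows --plan '[[[0,0,-0.007],[0,0,0]],[[0,0,-0.007],[0,0,0]],[[0,0,0],[0,0,0]]]'

```text
time: 12.8
eef_pos: [0.6096, -0.0316, 0.1003]
tcp_rot: [-0.701, -0.086, 0.087, 0.702]
contact_force: [-1.5, -0.4, 1.8]
opening: 0.213
```

Run:
```python
from h import *
rep()
```

```text
t 12.8 x,y,z mm [37.82 52.36 24.07] F [-1.54 -0.02  1.83] M [-0.22  0.24 -0.02] 0.213
```

Call:
send_rows --plan '[[[0,0,-0.006],[0,0,0]],[[0,0,0],[0,0,0]],[[-0.03,0.001,0],[0,0,0]],[[-0.03,0.004,0],[0,0,0]],[[-0.03,0.0066,0],[0,0,0]],[[0,0,0],[0,0,0]],[[0,0,0],[0,0,0]]]'

```text
time: 13.5
eef_pos: [0.5995, -0.0355, 0.0988]
tcp_rot: [-0.702, -0.087, 0.086, 0.702]
contact_force: [1.0, 0.6, -0.1]
opening: 0.211
```

Run:
```python
from h import *
rep()
```

```text
t 13.5 x,y,z mm [27.09 51.06 22.56] F [ 1.12  0.33 -0.11] M [ 0.23 -0.17 -0.  ] 0.211
```

Call:
send_rows --plan '[[[0,0,0.004],[0,0,0]],[[-0.029,0.009,0],[0,0,0]],[[-0.028,0.0117,0],[0,0,0]],[[0,0,0],[0,0,0]],[[0,0,0],[0,0,0]]]'

```text
time: 14.0
eef_pos: [0.5927, -0.0369, 0.0964]
tcp_rot: [0.702, 0.086, -0.086, -0.702]
contact_force: [0.4, 0.6, -1.0]
opening: 0.216
```

Run:
```python
from h import *
rep()
```

```text
t 14.0 x,y,z mm [20.14 51.38 20.23] F [ 0.5   0.51 -1.02] M [-0.   -0.26  0.01] 0.216
```

Call:
send_rows --plan '[[[-0.027,0.014,0],[0,0,0]],[[-0.0258,0.0164,0],[0,0,0]],[[-0.0242,0.0186,0],[0,0,0]],[[0,0,0],[0,0,0]],[[0,0,0],[0,0,0]]]'

```text
time: 14.5
eef_pos: [0.5835, -0.039, 0.0905]
tcp_rot: [-0.702, -0.086, 0.087, 0.702]
contact_force: [0.6, 0.3, -0.3]
opening: 0.215
```

Run:
```python
from h import *
rep()
c,T=wrist();print([p for a,p in red(c["img"])][0]);cv2.imwrite("pics/w7.png",cv2.resize(c["img"][170:320,230:430],None,fx=4,fy=4))
```

```text
t 14.5 x,y,z mm [10.74 51.58 14.26] F [ 0.66  0.1  -0.26] M [ 0.01 -0.14  0.06] 0.215
[318.28949065 268.71889104]
```

View pics/w7.png

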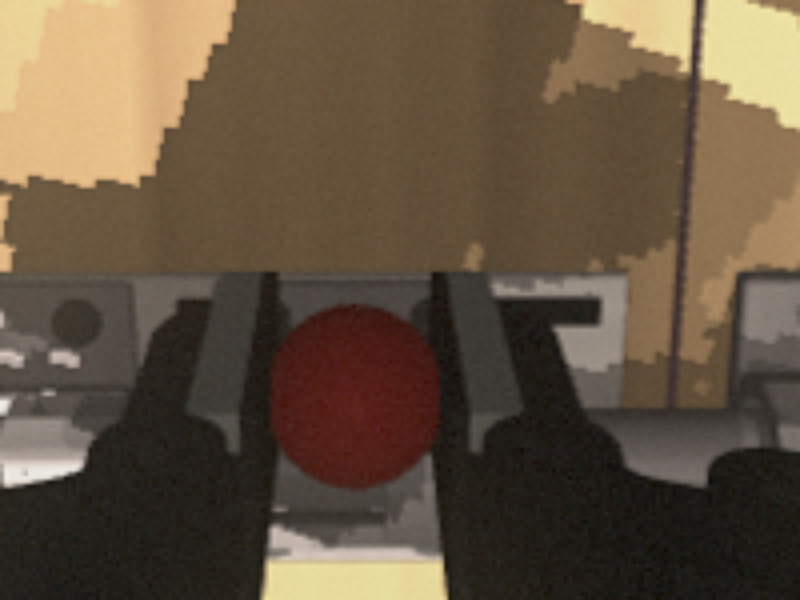

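The ball is still held and centred (column 318), stem inside the notch, forces near zero. Lowering the rest.

Call:
send_rows --plan '[[[-0.0225,0.0206,0],[0,0,0]],[[-0.0206,0.0225,0],[0,0,0]],[[-0.0186,0.0242,0],[0,0,0]],[[0,0,0],[0,0,0]],[[0,0,0],[0,0,0]]]'

```text
time: 15.05
eef_pos: [0.5763, -0.0407, 0.0822]
tcp_rot: [-0.702, -0.086, 0.087, 0.702]
contact_force: [0.7, -0.5, 1.3]
opening: 0.212
```

Call:
send_rows --plan '[[[-0.0155,0.024,0],[0,0,0]],[[0,0,0],[0,0,0]]]'

```text
time: 15.25
eef_pos: [0.5745, -0.0413, 0.0792]
tcp_rot: [0.702, 0.086, -0.087, -0.702]
contact_force: [0.7, -1.0, 1.9]
opening: 0.214
```

Run:
```python
from h import *
rep()
```

```text
t 15.25 x,y,z mm [ 1.38 51.53  3.03] F [ 0.46 -1.1   1.86] M [-0.1  -0.06 -0.06] 0.214
```

Call:
send_rows --plan '[[[-0.006,0.012,0],[0,0,0]],[[-0.004,0.01,0],[0,0,0]],[[0,0,0],[0,0,0]]]'

```text
time: 15.55
eef_pos: [0.5734, -0.0415, 0.0767]
tcp_rot: [-0.702, -0.086, 0.087, 0.702]
contact_force: [0.2, -0.5, 1.5]
opening: 0.213
```

Run:
```python
from h import *
rep()
c,T=wrist();print([p for a,p in red(c["img"])][0])
```

```text
t 15.55 x,y,z mm [ 0.27 51.59  0.5 ] F [ 0.03 -0.54  1.54] M [-0.04  0.06  0.  ] 0.213
[318.25732484 270.57133758]
```

Down at the starting height. Release gently, then withdraw straight up.

Call:
send_rows --plan '[[[0,0,0],[0,0,0]],[[0,0,0],[0,0,0]],[[0,0,0],[0,0,0]],[[0,0,0],[0,0,0]]]' --gripper 0.58

```text
time: 16.0
eef_pos: [0.5735, -0.0413, 0.0767]
tcp_rot: [-0.702, -0.086, 0.087, 0.702]
contact_force: [-0.2, 0.7, 0.6]
opening: 0.415
```

Call:
send_rows --plan '[[[0,-0.05,0],[0,0,0]],[[0,-0.1,0],[0,0,0]],[[0,-0.2,0],[0,0,0]],[[0,-0.2,0],[0,0,0]],[[0,-0.2,0],[0,0,0]],[[0,-0.1,0],[0,0,0]],[[0,0,0],[0,0,0]],[[0,0,0],[0,0,0]]]'

```text
time: 16.8
eef_pos: [0.5733, -0.0414, 0.1786]
tcp_rot: [-0.702, -0.086, 0.087, 0.702]
contact_force: [0.1, 0.3, -0.9]
opening: 0.417
```

Run:
```python
from h import *
rep()
c,T=wrist();cv2.imwrite("pics/w8.png",c["img"])
a=max((q for q in red(c["img"]) if 200<q[1][0]<450),key=lambda q:q[0]);b=ray(c,*a[1],.078,T);print(a,b)
d=b-np.array([.5853,-.0899,.078]);print("from start ball",d@ex*1e3,d@ey*1e3)
```

```text
t 16.8 x,y,z mm [  0.26  51.69 102.44] F [ 0.16  0.22 -0.9 ] M [-0.    0.01  0.02] 0.417
(np.int32(456), array([318.14035088, 202.40350877])) [ 0.5724153  -0.04067659  0.078     ]
from start ball -0.5937492288844984 50.8783542376403
```

View pics/w8.png

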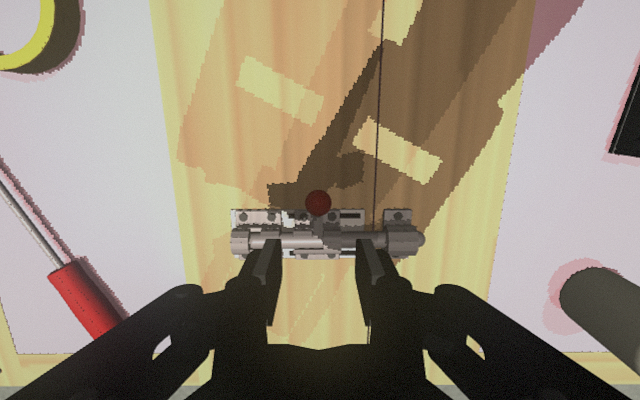

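The bolt's nose sticks out beyond the keep (at about (422,240)). The ball is down on the -x side at (318,202), 51 mm ahead of its start, and the gripper is clear.

```bash
python3 -c "
from plant import *
sign_off()"
```

```text
the job is handed in; nothing more can be done
```

The two sections are bolted together and the job is handed in, at about 17 s of the 67 s allowed; `sign_off()` reports no verdict.

**What I did:** I gripped the red ball and swung the handle up out of the parking notch. I slid the bolt through the keep in small steps until I felt the stop, about 53 mm along. Then I backed off a little, lowered the handle into the locking notch, let go and rose straight up.

**Last checks:**
- **Ball position:** about 51 mm ahead of where it started (at least 43 mm needed). It was back within about 0.5 mm of its starting height when I let go.
- **Bolt:** its nose sticks out beyond the keep.
- **Forces:** the highest force I read at the tool was about 4 N. That was read at the end of moves, so brief peaks in between were not seen.
- **Gripper:** about 100 mm above the ball, touching nothing.
- **Tools and materials:** the arm stayed clear of them, but I did not re-measure their positions.

No check failed or disagreed.

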